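# Hang the bail pail on the sprung keeper hook

## Robot

A 7-joint arm with a two-finger parallel gripper is mounted at the origin on a cart in front of the work surface, level with it; the furniture and walls round the work are solid. World frame = base frame: x ahead of the robot, y to its left, z up, the work surface at z = 0. Lengths are in mm, angles in rad, forces in N, time in s.
With the tool pointing down it reaches from about 400 to 875 mm from the base axis. Payload 4.4 kg.
Tool frame: the origin (TCP) lies midway between the tips of the shut fingers; the grasp point (between the pads) lies 19 mm behind it; z points along the fingers, y is the line along which they close (so a half turn about z gives the same grasp; the last joint's range is limited). The gripper opens to 85 mm and grips with 20 to 120 N. Pads are 22 mm wide; open, the fingers measure 114 mm over their backs; the gripper's body (76 mm by 85 mm) begins 54 mm behind the grasp point. The pads swing forward as they close: fully open they stand 13 mm farther back than shut.
Start: joints at [1.186, 0.628, 0.038, 1.517, -0.027, 0.996, -0.02], TCP at [203.756, -617.253, 231.313] pointing down, gripper open.
Joint ranges: [-3.06, 3.06], [-0.37, 2.12], [-1.25, 1.32], [0.18, 2.47], [-1.1, 4.24], [0.23, 1.98], [-2.94, 2.94]. Speed limits (rad/s): [2.57, 2.57, 3.14, 3.14, 3.14, 3.14, 3.14].

## Interface

Orientations are given as [roll, pitch, yaw] about the fixed x, y, z axes, in that order (R = Rz(yaw) Ry(pitch) Rx(roll)).
In Python, from cell import read_state, get_image, finish_job gives the robot as it stands.
- The arm moves only by the tool send_rows, never from a script. Its argument "series" is a list of rows, each an object of numbers: "ax", "ay", "az": the turn, a rotation vector about the tool's x, y, z in rad; "dx", "dy", "dz": the shift along the tool's x, y, z in cm; "hand": the closure, from 0 (fully open) to 1 (shut). In form: [{"ax": .., "ay": .., "az": .., "dx": .., "dy": .., "dz": .., "hand": ..}, ...]. A call has 1 to 10 rows; each row is the pose to reach, as a shift and turn from the pose commanded when the call began, along the tool's axes at that moment; what a row does not reach only later rows make up. A row lasts 1/10 s, in which the tool goes at most 50 mm and 8.59 degrees, less where a joint would pass 70% of its speed; a pose out of reach is approached as far as the arm can. A call with a gripper value outside its range is refused whole. The fingers move at their own pace and stop on an object; the grip force is fixed at half the most. Time passes only in rows, so rows that repeat a pose let the fingers close. It gives the time, the measured TCP pose, the force, the opening and the grip force at its end, in the units of the state.
- read_state(): the state, without advancing time (a new reading comes with each control period).
- get_image(name): name is "scene" or "top" or "wrist"; returns a dict with "pixels" (384x512x3 uint8, red, green, blue), "mtx" (3x3 intrinsics, pixels), "R" (3x3) and "t" (3): a world point X has camera coordinates R X + t. Camera axes: x right, y down, z forward; pixel columns grow to the right and rows downward; lengths in mm; the calibration is good to about 2 mm. The wrist camera is an equidistant fisheye: a pixel r from the principal point sees the ray r / f radians off the axis. A picture is of the moment at which its call begins. There is no depth.
- finish_job(): hands the job in; it is judged then, once.
The state is a dict: "clock": time; "qpos": joint angles; "qd": joint speeds; "tau": joint torques, N m; "eef_pos": TCP position; "tool_rot": TCP orientation; "force": force on the tool from outside, world axes, zero at the start; "torque": the same for the moment, N m; "width": finger opening in mm; "gripper_force": force on a finger pad.
Only numpy, scipy, OpenCV 4.12 (cv2) and the standard library are available. Lean on these libraries where they do the work, as an engineer would, in place of code of your own. Each camera call takes 0.05 s, during which the arm holds its last target. There are 200 camera calls.

## Task

Swing the flat-lying wire bail of the small metal pail upright, lift the pail by it and bring it to the twin hook on the stand. Press the bail down past the sprung keeper until it springs shut above it, then press the bail home on the floor of both hook slots with about 10 N for a moment, never driving the sprung hook down to its stop, and let go so that the pail hangs still. Keep the pail upright and leave the things standing around alone.

Things in the scene. Friction and masses are not known exactly. Their poses are not given: they have to be found in the camera images.
- pail: Small round open metal pail, 89 mm across the rim, 72 mm across the foot, 85 mm high, 0.23 to 0.43 kg. Origin at the centre of its underside, z up. The bail is hinged to two ears at its sides on the line through (0, y, 0.072) along its y axis; the flat-lying bail sticks out to its -x side.
- bail (a joint): Angle of the wire bail about its ears in rad: 0 lying flat (horizontal) towards the pail's -x side, 1.571 standing straight up, at most 2.6. It turns easily with slight friction.
- bail_grip (a point): Middle of the bail's straight cross bar: 8 mm round bar, straight for 84 mm along the pail's y axis, 110 mm from the hinge line, side arms at y = +-50 mm. A black sleeve, 13 mm thick and 30 mm long, spins freely on the middle of the bar: the place to pinch it. When flat, the bar has 61 mm of free air between it and the pail's rim.
- stand: Fixed stand: base plate 190 x 130 x 12 mm, 18 mm post, 245 mm high, 115 mm behind the hook (+x side). Origin on the table straight below the hook's seat, z up; the hook points to -x; the seated bail bar lies along the stand's y axis at x = y = 0. The hook's arms run back to the post above the pail, so the pail comes in under them from the front (-x). The clamp's height on the post is not measured.
- hook_nominal (a point): Nominal axis of the seated bail bar, 225 mm above the stand's origin; the true seat is up to 9 mm higher or lower: feel for it. Two upright U slots at y = +-28 mm (plates 6 mm thick, 50 mm free between them for fingers), open upward, 15 mm wide in x; flared mouths reach 33 mm above the seated bar's axis, hook and arms 17 mm below it; a V floor centres the 8 mm bar to about 1 mm.
- hanger (a joint): How far the sprung hook is pulled down, in m: 0 unloaded, stop at 0.003. The spring takes 6 N per mm: the hanging pail alone pulls it down 0.4 to 0.7 mm, 10 N is 1.7 mm, and beyond 2.8 mm (17 N) it counts as driven to its stop.
- keeper (a joint): Keeper angle in rad: two small sprung flaps 12 mm long outside the slots at y = +-35 mm, hinged at the rear slot wall 15 mm above the seated bar's axis; 0 shut (level across the slots), at most 1.4 (down). The bar needs up to about 10 N to push it down, clears its tip about 5 mm above the seat, and it springs shut over the bar. The pail's weight alone does not push it open.
- timer: Bystander: white and red wind-up kitchen timer, 62 mm across, 44 mm high; origin at its underside.
- jar: Bystander: spice jar, 47 mm across, 98 mm high; origin at its underside.
- liners: Bystander: stack of foil baking cups, 72 mm across, 61 mm high; origin at its underside.
Mind the look-alikes: they are no part of the job. Leave any red look-alike of the pail alone.

How it is judged (in metres and radians):
On the way, in this order (a step that is already met when the one before it is completed fails the run):
1. the bail is swung upright (within 0.3 rad) (value of joint bail between 1.27 and 1.87 rad), for 0.1 s.
2. the lifted pail's bail, over the hook, presses the keeper down (value of joint keeper above 0.4 rad and height (world z) of pail above 0.02 m and horizontal distance between bail_grip and stand below 0.02 m), for 0.02 s.
3. with the keeper shut, the bail is pressed home in the slots: the sprung hook carries over 5.4 N (value of joint keeper below 0.1 rad and value of joint hanger above 0.0009 m and horizontal distance between bail_grip and stand below 0.016 m and z of bail_grip in the frame of stand below 0.2342 m), for 0.15 s.
At the end, for the whole second after the job is handed in: The pail hangs by its upright bail (within 0.3 rad); the bail bar lies at the bottom of both slots, below the shut keeper (under 0.1 rad), within 6 mm along the stand's x and 15 mm along its y; the pail is upright within 0.25 rad and practically still (under 0.06 m/s) (all of step 1 and x of bail_grip in the frame of stand between -0.006 and 0.006 m and y of bail_grip in the frame of stand between -0.015 and 0.015 m and z of bail_grip in the frame of stand between 0.212 and 0.2342 m and value of joint keeper below 0.1 rad and angle between pail's own z axis and vertical below 0.25 rad and linear speed of pail below 0.06 m/s); the robot touches nothing.
It fails at once if the sprung hook is driven down to its stop (2.8 mm, about 17 N) (value of joint hanger above 0.0028 m).
It fails at once if the pail is tipped by more than 0.7 rad (angle between pail's own z axis and vertical above 0.7 rad).
It fails at once if a bystander is moved by more than 30 mm (distance of any of timer, jar, liners from where it was at the start of the episode above 0.03 m).
It also fails if it takes over 64 s, if anything falls off the work surface, if the arm or the gripper's body presses on something with over 40 N, if the wrist force passes 120 N, or if a joint passes its speed limit or range.

## Working session

There is one attempt and no reset: what is moved stays moved. The work goes in short steps, Python scripts to look and compute and a tool call to move; the robot and the scene stay as the last step left them, time stands still between calls to the robot, and variables do not carry over. Pictures are saved under pics/ and viewed, at most 10 in all, crops included, and the job is handed in when it is done.

Besides the shell and the picture viewer there is one more tool, called after ">>>" by a JSON object that holds its "method" and its "body", one argument or row to a line. send_rows: Moves the arm, as the interface text tells. Its arguments: {"type":"object","properties":{"series":{"type":"array","items":{"type":"object","properties":{"ax":{"type":"number"},"ay":{"type":"number"},"az":{"type":"number"},"dx":{"type":"number"},"dy":{"type":"number"},"dz":{"type":"number"},"hand":{"type":"number"}}}}},"required":["series"]}

```bash
mkdir -p pics; cat > h.py <<'E'
import numpy as np, cv2
from cell import read_state,get_image,finish_job
def save(n,f):
    d=get_image(n); cv2.imwrite('pics/'+f,d['pixels'][:,:,::-1]); np.savez('pics/'+f+'.npz',**{k:d[k] for k in('pixels','mtx','R','t')}); return d
def load(f): return np.load('pics/'+f+'.npz')
def ray(d,u,v,fish=False):
    K=d['mtx']; x=(u-K[0,2])/K[0,0]; y=(v-K[1,2])/K[1,1]
    if fish:
        r=np.hypot(x,y); s=np.sin(r)/r if r>1e-9 else 1; c=np.array([x*s,y*s,np.cos(r)])
    else: c=np.array([x,y,1.])
    return -d['R'].T@d['t'], d['R'].T@c
def plane(d,u,v,z,fish=False):
    o,r=ray(d,u,v,fish); return (o+r*(z-o[2])/r[2]).round(1)
def proj(d,X,fish=False):
    c=d['R']@np.asarray(X,float)+d['t']; K=d['mtx']
    if fish:
        n=np.hypot(c[0],c[1]); th=np.arctan2(n,c[2]); x,y=c[0]/n*th,c[1]/n*th
    else: x,y=c[0]/c[2],c[1]/c[2]
    return np.array([K[0,0]*x+K[0,2],K[1,1]*y+K[1,2]]).round(1)
def tri(d1,p1,d2,p2):
    o1,r1=ray(d1,*p1);o2,r2=ray(d2,*p2);A=np.stack([r1,-r2],1);s=np.linalg.lstsq(A,o2-o1,rcond=None)[0]
    a,b=o1+s[0]*r1,o2+s[1]*r2; return (a+b)/2,np.linalg.norm(a-b)
E
python3 - <<'E'
from h import *
for n in('scene','top'):
    d=save(n,n+'0.png'); print(n,d['mtx'].tolist(),(-d['R'].T@d['t']).round(0),d['R'].round(2).tolist())
a=np.hstack([cv2.imread('pics/scene0.png'),cv2.imread('pics/top0.png')])
print(read_state())
E
```

```text
scene [[387.53486361847325, 0.0, 259.913383470983], [0.0, 387.53486361847325, 197.90560513785528], [0.0, 0.0, 1.0]] [-116.  617. 1071.] [[-0.47, -0.88, -0.01], [-0.66, 0.36, -0.66], [0.58, -0.31, -0.75]]
top [[392.6971472978308, 0.0, 251.87128557829786], [0.0, 392.6971472978308, 186.5761085053332], [0.0, 0.0, 1.0]] [ 354.  243. 1648.] [[0.01, -1.0, -0.0], [-0.98, -0.01, -0.18], [0.18, 0.0, -0.98]]
{'clock': 0.1, 'qpos': array([ 1.18618986,  0.62924755,  0.0384675 ,  1.5182378 , -0.02696953,
        0.99629218, -0.02000144]), 'qd': array([ 0.00203631, -0.00108987, -0.00102644, -0.00210431, -0.00224798,
       -0.00010624,  0.00025569]), 'tau': array([ 2.20478825e-03, -5.64535439e+01,  1.22992348e+00, -1.93973100e+01,
        1.11909234e-02,  5.33941551e-03, -2.26379376e-05]), 'eef_pos': array([ 203.57126089, -616.73123444,  230.49506543]), 'tool_rot': array([-3.13992712e+00,  5.45794438e-05,  3.18803944e-01]), 'force': array([ 0.19584493,  0.12162027, -0.53270241]), 'torque': array([0.02101788, 0.00438617, 0.01850888]), 'gripper_force': 0.0, 'width': 85.43836834684595}
```

View pics/scene0.png

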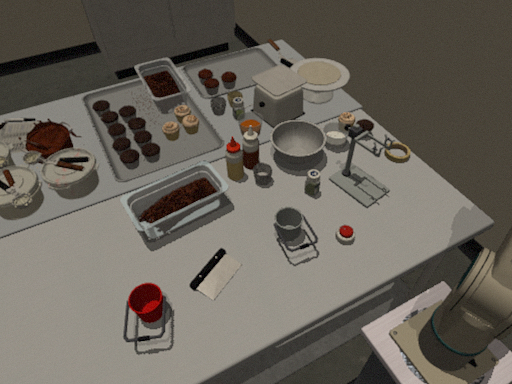

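View pics/top0.png

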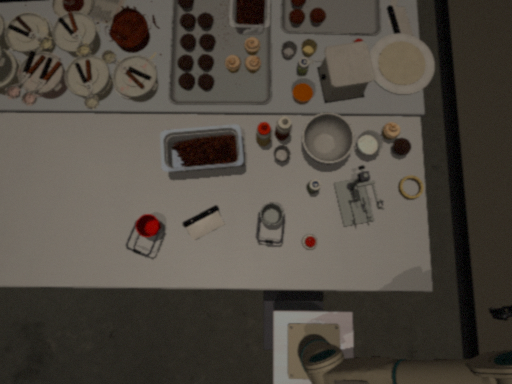

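The scene view shows the grey pail at (288,222) with the bail's black sleeve at about (306,247). The stand is at (358,180), the timer at (345,233), the jar at (313,182) and the red look-alike at (147,302). In the top view the pail is at (271,215) and the stand at (357,197).

```bash
python3 - <<'E'
import cv2,numpy as np
a=cv2.imread('pics/scene0.png')[120:270,260:420]; b=cv2.imread('pics/top0.png')[160:260,240:400]
a=cv2.resize(a,None,fx=5,fy=5,interpolation=cv2.INTER_CUBIC)[:600+150]
a=cv2.resize(a,(640,600));cv2.imwrite('pics/a.png',a)
cv2.imwrite('pics/b.png',cv2.resize(b,None,fx=5,fy=5,interpolation=cv2.INTER_CUBIC))
E
```

```text
(no output)
```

View pics/a.png

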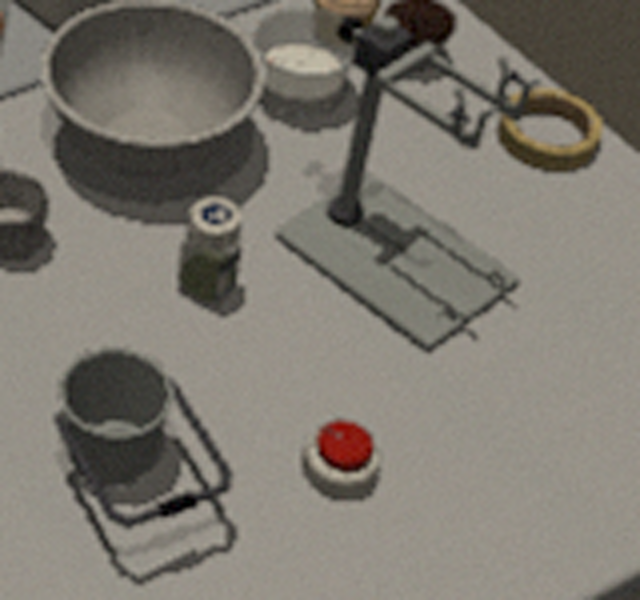

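View pics/b.png

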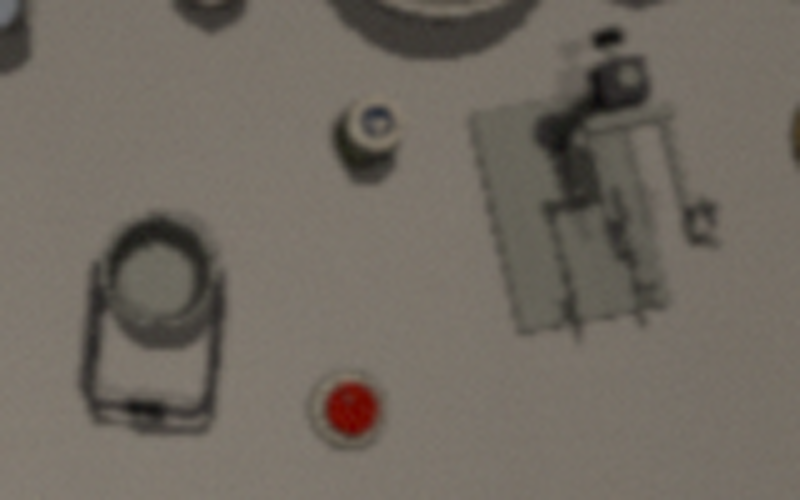

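The enlargements show the sleeve at scene (305,246) / top (269.4,241.8), the base plate corners, and the hook plates at scene about (375,153) and (389,144).

```bash
python3 - <<'E'
from h import *
s=load('scene0.png');t=load('top0.png')
S=lambda u,v:(260+u/4,120+v/4)
T=lambda u,v:(240+u/5,160+v/5)
print('sleeve',tri(s,S(180,503),t,T(147,409)),plane(t,*T(147,409),72),plane(s,*S(180,503),72))
print('bar ends top',plane(t,*T(92,402),72),plane(t,*T(213,411),72),'scene',plane(s,*S(122,522),72),plane(s,*S(228,487),72))
print('rim ctr',plane(t,*T(160,265),85),plane(s,*S(116,392),85))
print('base top',[plane(t,*T(*p),12) for p in((470,115),(520,333),(668,303))])
print('base scene',[plane(s,*S(*p),12) for p in((278,235),(430,350),(518,285),(380,185))])
print('hook slots scene z225',plane(s,*S(465,132),225),plane(s,*S(515,98),225),'top right',plane(t,*T(700,222),225))
print('post foot',plane(s,*S(345,213),12),'posttop',tri(s,S(385,45),t,T(620,80)))
print('timer',plane(s,*S(345,445),44),plane(t,*T(350,410),44),'jar',plane(s,*S(217,215),98),plane(t,*T(378,122),98))
w=save('wrist','w0.png')
E
```

```text
sleeve (array([422.0360473 , 177.52123708,  67.826836  ]), np.float64(0.22233780552805804)) [421.8 177.6  72. ] [419.9 179.4  72. ]
bar ends top [426.9 221.4  72. ] [420.7 125.1  72. ] scene [426.3 227.9  72. ] [414.7 138.5  72. ]
rim ctr [535.4 168.   85. ] [528.6 172.3  85. ]
base top [array([674.2, -98.3,  12. ]), array([ 490.1, -134.7,   12. ]), array([ 516.2, -258.7,   12. ])]
base scene [array([665.4, -93.3,  12. ]), array([ 483.9, -129.6,   12. ]), array([ 507. , -249.8,   12. ]), array([ 673.7, -219.7,   12. ])]
hook slots scene z225 [ 531.3 -149.1  225. ] [ 544.2 -211.9  225. ] top right [ 554.6 -219.4  225. ]
post foot [ 658.8 -166.6   12. ] posttop (array([ 661.52623118, -169.75474962,  213.65268771]), np.float64(2.7507846488526484))
timer [418.6  17.9  44. ] [423.8  12.2  44. ] jar [648.   -2.6  98. ] [651.   -6.3  98. ]
```

```bash
cat >> h.py <<'E'
from scipy.spatial.transform import Rotation as Ro
def go(p,yaw,tilt=0):
    s=read_state(); R=Ro.from_euler('xyz',s['tool_rot'])
    G=Ro.from_euler('z',yaw)*Ro.from_euler('x',np.pi)
    print('cm',(R.inv().apply(np.array(p)-s['eef_pos'])/10).round(2),'turn',(R.inv()*G).as_rotvec().round(3),'at',s['eef_pos'].round(1),s['tool_rot'].round(3),'F',s['force'].round(2),'w',round(s['width'],1),'t',s['clock'])
E
python3 - <<'E'
from h import *
go((430,-190,330),1.6)
E
```

```text
cm [ 34.87 -33.45  -9.89] turn [-1.000e-03 -1.000e-03 -1.281e+00] at [ 203.6 -616.8  230.6] [-3.14   0.     0.319] F [ 0.65 -0.55  0.15] w 85.4 t 0.15
```

>>> {"method": "send_rows", "body": {
  "series": [
    {"dx":3.5,"dy":-3.3,"dz":-1,"az":-0.13,"hand":0},
    {"dx":7,"dy":-6.7,"dz":-2,"az":-0.26,"hand":0},
    {"dx":10.5,"dy":-10,"dz":-3,"az":-0.39,"hand":0},
    {"dx":14,"dy":-13.4,"dz":-4,"az":-0.52,"hand":0},
    {"dx":17.5,"dy":-16.7,"dz":-5,"az":-0.65,"hand":0},
    {"dx":21,"dy":-20,"dz":-6,"az":-0.78,"hand":0},
    {"dx":24.5,"dy":-23.4,"dz":-7,"az":-0.91,"hand":0},
    {"dx":28,"dy":-26.8,"dz":-8,"az":-1.04,"hand":0.3},
    {"dx":31.5,"dy":-30,"dz":-9,"az":-1.17,"hand":0.5},
    {"dx":34.9,"dy":-33.5,"dz":-9.9,"az":-1.28,"hand":0.5}
  ]
}}

```text
invalid input at $.series[0]: expected keys ax, ay, az, dx, dy, dz, hand
```

>>> {"method": "send_rows", "body": {
  "series": [
    {"hand":0.5},
    {"hand":0.5}
  ]
}}

```text
invalid input at $.series[0]: expected keys ax, ay, az, dx, dy, dz, hand
```

```bash
python3 - <<'E'
from h import *
d=save('wrist','w1.png')
go((422,178,150),1.5)
print(d['mtx'].round(1).tolist(),(-d['R'].T@d['t']).round(0),d['R'].round(2).tolist())
for n,p in dict(hook=(546,-190,225),sl=(421,178,70),post=(659,-167,245)).items(): print(n,proj(d,p,True))
E
```

```text
cm [ 45.65 -68.63   8.16] turn [-1.000e-03 -1.000e-03 -1.181e+00] at [ 203.6 -616.9  230.7] [-3.14   0.     0.319] F [-0.15 -0.08  0.34] w 85.3 t 0.2
[[297.3, 0.0, 255.6], [0.0, 297.3, 190.2], [0.0, 0.0, 1.0]] [ 272. -595.  373.] [[0.31, -0.95, -0.0], [-0.91, -0.3, 0.28], [-0.27, -0.08, -0.96]]
hook [  -6.4 -172.1]
sl [-79.4 -30.6]
post [  25.9 -226.3]
```

View pics/w1.png

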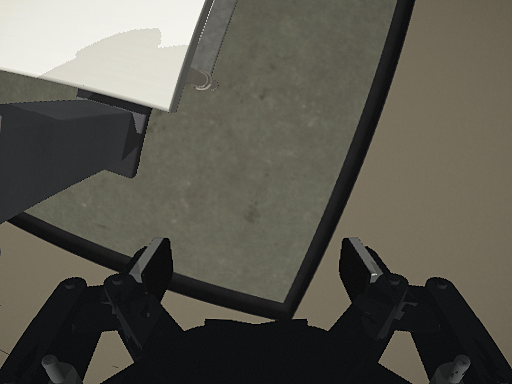

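The arm did not move because every key is required. The wrist view still shows the start pose, with the fingers at the bottom and the cart and floor in view.

>>> {"method": "send_rows", "body": {
  "series": [
    {"ax":0,"ay":0,"dx":3.5,"dy":-3.3,"dz":-1,"az":-0.13,"hand":0},
    {"ax":0,"ay":0,"dx":7,"dy":-6.7,"dz":-2,"az":-0.26,"hand":0},
    {"ax":0,"ay":0,"dx":10.5,"dy":-10,"dz":-3,"az":-0.39,"hand":0},
    {"ax":0,"ay":0,"dx":14,"dy":-13.4,"dz":-4,"az":-0.52,"hand":0},
    {"ax":0,"ay":0,"dx":17.5,"dy":-16.7,"dz":-5,"az":-0.65,"hand":0},
    {"ax":0,"ay":0,"dx":21,"dy":-20,"dz":-6,"az":-0.78,"hand":0},
    {"ax":0,"ay":0,"dx":24.5,"dy":-23.4,"dz":-7,"az":-0.91,"hand":0},
    {"ax":0,"ay":0,"dx":28,"dy":-26.8,"dz":-8,"az":-1.04,"hand":0.3},
    {"ax":0,"ay":0,"dx":31.5,"dy":-30,"dz":-9,"az":-1.17,"hand":0.5},
    {"ax":0,"ay":0,"dx":34.9,"dy":-33.5,"dz":-9.9,"az":-1.28,"hand":0.5}
  ]
}}

```text
clock: 1.2
eef_pos: [430.9, -188.2, 331.0]
tool_rot: [3.141, 0.001, 1.603]
force: [0.9, -0.1, -0.7]
width: 44.3
gripper_force: 0.0
```

>>> {"method": "send_rows", "body": {
  "series": [
    {"ax":0,"ay":0,"az":0,"dx":0,"dy":0,"dz":0,"hand":0.5},
    {"ax":0,"ay":0,"az":0,"dx":0,"dy":0,"dz":0,"hand":0.5}
  ]
}}

```text
clock: 1.4
eef_pos: [430.5, -188.9, 330.5]
tool_rot: [3.141, 0.0, 1.601]
force: [-0.9, -0.6, -1.1]
width: 42.8
gripper_force: 0.0
```

```bash
python3 - <<'E'
from h import *
d=save('wrist','w2.png')
go((422,178,150),1.5)
print((-d['R'].T@d['t']).round(0),d['R'].round(2).tolist())
for n,p in dict(hook=(546,-190,225),sl=(421,178,70),post=(659,-167,245)).items(): print(n,proj(d,p,True))
cv2.imwrite('pics/w2b.png',cv2.resize(d['pixels'][:,:,::-1],(800,600)))
E
```

```text
cm [36.85  0.25 17.99] turn [-0.001  0.001  0.098] at [ 429.7 -190.3  330.1] [-3.141e+00  1.000e-03  1.598e+00] F [-0.19  0.1   0.45] w 42.6 t 1.45
[ 429. -118.  473.] [[1.0, 0.03, 0.0], [0.03, -0.96, 0.28], [0.01, -0.28, -0.96]]
hook [380.  193.7]
sl [256.  -82.6]
post [485.5 180. ]
```

View pics/w2b.png

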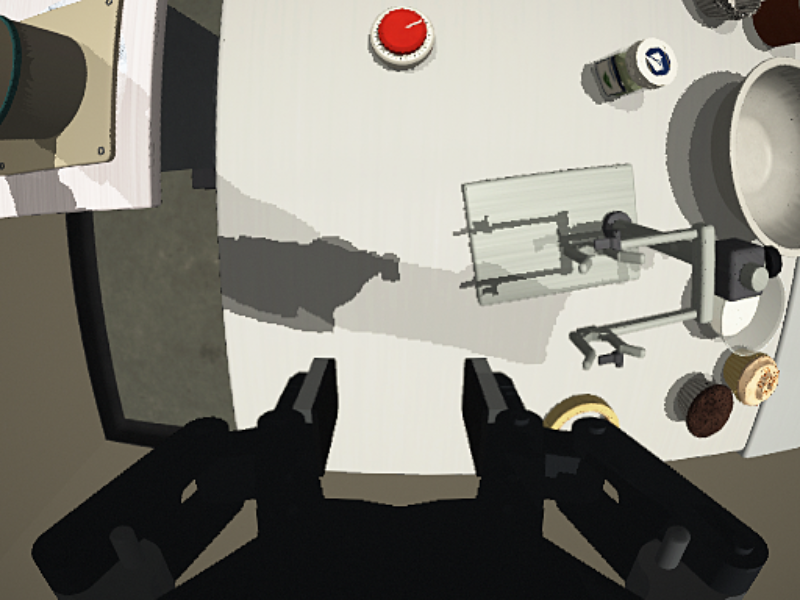

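The wrist view shows the twin hook, with plates near (580,255) and (600,345) in the 800-px image. The stand base and post are behind it, the timer is at (402,35), and the jar is at (640,65). I'll look at the hook from straight above.

>>> {"method": "send_rows", "body": {
  "series": [
    {"ax":0,"ay":0,"az":-0.06,"dx":-2.7,"dy":3.7,"dz":0,"hand":0.5},
    {"ax":0,"ay":0,"az":-0.12,"dx":-5.2,"dy":7.3,"dz":0,"hand":0.5},
    {"ax":0,"ay":0,"az":-0.17,"dx":-7.5,"dy":11,"dz":0,"hand":0.5},
    {"ax":0,"ay":0,"az":-0.17,"dx":-7.5,"dy":11,"dz":0,"hand":0.5},
    {"ax":0,"ay":0,"az":-0.17,"dx":-7.5,"dy":11,"dz":0,"hand":0.5}
  ]
}}

```text
clock: 1.95
eef_pos: [541.1, -263.5, 328.6]
tool_rot: [-3.139, -0.002, 1.765]
force: [-0.1, 0.4, -1.0]
width: 42.5
gripper_force: 0.0
```

```bash
python3 - <<'E'
from h import *
d=save('wrist','w3.png')
go((546,-190,330),1.768)
print((-d['R'].T@d['t']).round(0))
p=proj(d,(546,-190,225),True);print(p)
u,v=int(p[0])-75,int(p[1])-60; u=max(u,0);v=max(v,0);print(u,v)
cv2.imwrite('pics/w3b.png',cv2.resize(d['pixels'][v:v+120,u:u+150,::-1],None,fx=5,fy=5,interpolation=cv2.INTER_CUBIC))
E
```

```text
cm [ 7.03  1.92 -0.07] turn [-0.002 -0.001 -0.002] at [ 540.7 -262.7  329.2] [-3.139e+00 -1.000e-03  1.766e+00] F [ 0.32 -0.18  1.07] w 43.0 t 2.0
[ 528. -194.  471.]
[278.6 106.2]
203 46
```

View pics/w3b.png

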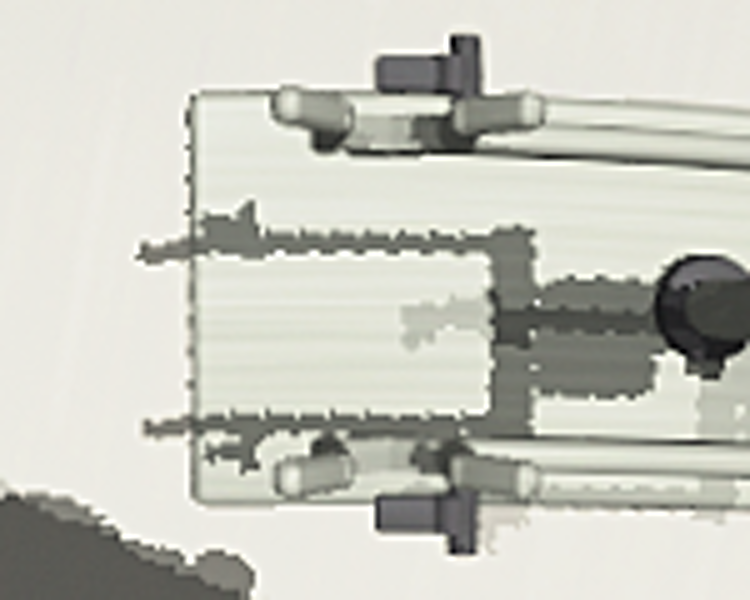

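From above, the upper plate's mouth tips are at crop (290,105) and (530,110), the lower plate's at (292,477) and (528,480). The keeper flaps span crop x 375–465.

```bash
python3 - <<'E'
from h import *
d=load('w3.png'); C=lambda u,v:(203+u/5,46+v/5)
P=lambda u,v,z:plane(d,*C(u,v),z,True)
t=[P(*q,255) for q in((290,105),(530,110),(292,477),(528,480))];print(t,'mid',np.mean(t,0),'span',np.linalg.norm(t[0]-t[2]),np.linalg.norm(t[1]-t[0]))
print('floor mid',(P(390,130,213)+P(392,452,213))/2)
k=[P(*q,240) for q in((375,73),(465,70),(375,513),(465,520))];print('keeper tip/hinge mid',(k[0]+k[2])/2,(k[1]+k[3])/2)
v=t[1]-t[0]+t[3]-t[2];w=t[0]-t[2];print('yaw',np.arctan2(v[1],v[0]),np.arctan2(-w[0],w[1]))
print('base front mid z12', (P(193,93,12)+P(193,500,12))/2)
go((422,178,160),1.5)
E
```

```text
[array([ 525.9, -164.9,  255. ]), array([ 559.8, -158.1,  255. ]), array([ 536.7, -218.2,  255. ]), array([ 570.8, -211.6,  255. ])] mid [ 548.3 -188.2  255. ] span 54.383177546002216 34.57528018686181
floor mid [ 548.75 -187.6   213.  ]
keeper tip/hinge mid [ 544.3 -189.1  240. ] [ 558.1  -186.45  240.  ]
yaw 0.19456591262002615 0.19991989635595941
base front mid z12 [ 505.7  -196.25   12.  ]
cm [45.51 -3.06 16.99] turn [-0.003 -0.001  0.266] at [ 540.7 -262.7  329.2] [-3.139e+00 -1.000e-03  1.766e+00] F [ 0.32 -0.18  1.07] w 43.0 t 2.0
```

>>> {"method": "send_rows", "body": {
  "series": [
    {"ax":0,"ay":0,"az":0.03,"dx":4.6,"dy":-0.3,"dz":0,"hand":0.5},
    {"ax":0,"ay":0,"az":0.05,"dx":9.2,"dy":-0.6,"dz":0,"hand":0.5},
    {"ax":0,"ay":0,"az":0.08,"dx":13.8,"dy":-0.9,"dz":0,"hand":0.5},
    {"ax":0,"ay":0,"az":0.11,"dx":18.4,"dy":-1.2,"dz":1,"hand":0.5},
    {"ax":0,"ay":0,"az":0.14,"dx":23,"dy":-1.5,"dz":2.5,"hand":0.5},
    {"ax":0,"ay":0,"az":0.17,"dx":27.5,"dy":-1.8,"dz":4.5,"hand":0.5},
    {"ax":0,"ay":0,"az":0.2,"dx":32,"dy":-2.1,"dz":7,"hand":0.5},
    {"ax":0,"ay":0,"az":0.23,"dx":36.5,"dy":-2.4,"dz":10,"hand":0.5},
    {"ax":0,"ay":0,"az":0.25,"dx":41,"dy":-2.7,"dz":13.5,"hand":0.5},
    {"ax":0,"ay":0,"az":0.266,"dx":45.5,"dy":-3.1,"dz":17,"hand":0.5}
  ]
}}

```text
clock: 3.0
eef_pos: [425.6, 163.5, 172.4]
tool_rot: [3.14, 0.0, 1.5]
force: [0.9, 0.0, -0.3]
width: 42.9
gripper_force: 0.0
```

>>> {"method": "send_rows", "body": {
  "series": [
    {"ax":0,"ay":0,"az":0,"dx":0,"dy":0,"dz":0,"hand":0.5},
    {"ax":0,"ay":0,"az":0,"dx":0,"dy":0,"dz":0,"hand":0.5}
  ]
}}

```text
clock: 3.2
eef_pos: [425.2, 163.2, 172.5]
tool_rot: [-3.14, 0.001, 1.505]
force: [0.6, -0.8, 0.4]
width: 42.8
gripper_force: 0.0
```

```bash
python3 - <<'E'
from h import *
d=save('wrist','w4.png')
go((422,178,53),1.5)
print(proj(d,(421,178,72),True),proj(d,(531,171,85),True))
cv2.imwrite('pics/w4b.png',cv2.resize(d['pixels'][:,:,::-1],(800,600)))
E
```

```text
cm [ 1.56 -0.55 12.  ] turn [0.    0.001 0.002] at [426.4 162.2 173. ] [3.141e+00 1.000e-03 1.502e+00] F [ 0.48 -0.44  0.47] w 42.5 t 3.25
[249.2 174. ] [379.8 178.1]
```

View pics/w4b.png

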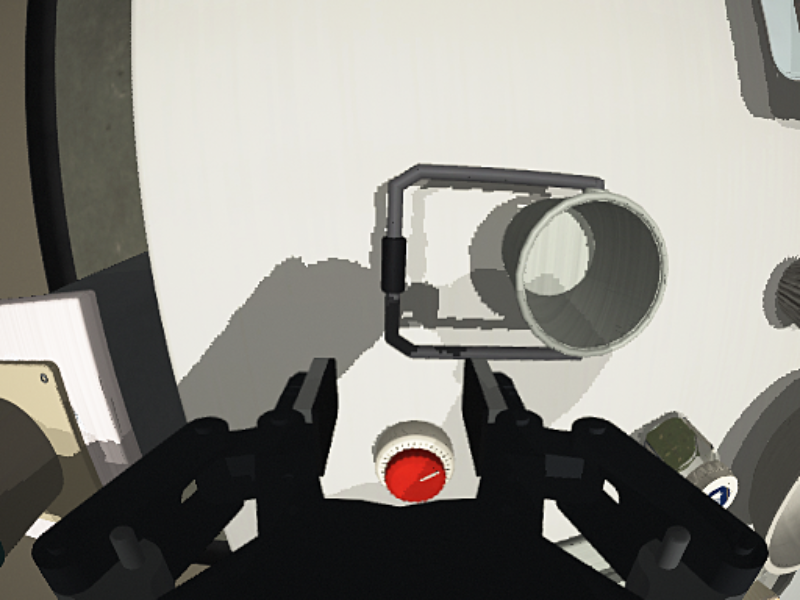

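The sleeve is at (394,265) in the 800-px view, the rim's centre near (592,273), and the bar's straight part runs from (397,195) to (391,335).

```bash
python3 - <<'E'
from h import *
d=load('w4.png'); k=1.5625
P=lambda u,v,z:plane(d,u/k,v/k,z,True)
print('sleeve',P(394,265,72),'ends',P(397,195,72),P(391,335,72),'arms',P(500,170,72),P(500,354,72))
r=[P(*q,85) for q in((517,275),(666,272),(590,190),(592,357))];print('rim',r,np.mean(r[:2],0),np.mean(r[2:],0))
go((422,178,53),1.5)
E
```

```text
sleeve [423.8 181.6  72. ] ends [427.9 218.8  72. ] [419.3 141.9  72. ] arms [482.6 229.2  72. ] [481.  125.6  72. ]
rim [array([487.4, 175.2,  85. ]), array([578.3, 172.1,  85. ]), array([528.2, 218.5,  85. ]), array([533.3, 124.4,  85. ])] [532.85 173.65  85.  ] [530.75 171.45  85.  ]
cm [ 1.56 -0.55 12.  ] turn [0.    0.001 0.002] at [426.4 162.2 173. ] [3.141e+00 1.000e-03 1.502e+00] F [ 0.48 -0.44  0.47] w 42.5 t 3.25
```

>>> {"method": "send_rows", "body": {
  "series": [
    {"ax":0,"ay":0,"az":0.02,"dx":1.8,"dy":-0.44,"dz":3,"hand":0.5},
    {"ax":0,"ay":0,"az":0.02,"dx":1.8,"dy":-0.44,"dz":6,"hand":0.5},
    {"ax":0,"ay":0,"az":0.02,"dx":1.8,"dy":-0.44,"dz":9,"hand":0.5},
    {"ax":0,"ay":0,"az":0.02,"dx":1.8,"dy":-0.44,"dz":11,"hand":0.5},
    {"ax":0,"ay":0,"az":0.02,"dx":1.8,"dy":-0.44,"dz":11.9,"hand":0.5},
    {"ax":0,"ay":0,"az":0.02,"dx":1.8,"dy":-0.44,"dz":11.9,"hand":0.5},
    {"ax":0,"ay":0,"az":0.02,"dx":1.8,"dy":-0.44,"dz":11.9,"hand":0.5}
  ]
}}

```text
clock: 3.95
eef_pos: [424.6, 181.0, 54.6]
tool_rot: [3.14, -0.001, 1.481]
force: [-0.9, 0.3, 0.4]
width: 42.6
gripper_force: 0.0
```

>>> {"method": "send_rows", "body": {
  "series": [
    {"ax":0,"ay":0,"az":0,"dx":0,"dy":0,"dz":0,"hand":0.65},
    {"ax":0,"ay":0,"az":0,"dx":0,"dy":0,"dz":0,"hand":0.8},
    {"ax":0,"ay":0,"az":0,"dx":0,"dy":0,"dz":0,"hand":0.9},
    {"ax":0,"ay":0,"az":0,"dx":0,"dy":0,"dz":0,"hand":1},
    {"ax":0,"ay":0,"az":0,"dx":0,"dy":0,"dz":0,"hand":1},
    {"ax":0,"ay":0,"az":0,"dx":0,"dy":0,"dz":0,"hand":1}
  ]
}}

```text
clock: 4.55
eef_pos: [423.3, 181.5, 53.6]
tool_rot: [-3.141, 0.0, 1.483]
force: [-2.6, -0.7, 3.2]
width: 11.2
gripper_force: 58.5
```

```bash
python3 - <<'E'
from h import *
go((532.5,171.5,164),1.48)
R=Ro.from_euler('xyz',read_state()['tool_rot'])
u=np.array([np.cos(.085),-np.sin(.085),0])
for th in np.linspace(.16,1.571,10):
    print((R.inv().apply(110*((1-np.cos(th))*u+np.array([0,0,np.sin(th)])))/10).round(2))
E
```

```text
cm [ -0.04  10.96 -11.05] turn [-0.     0.     0.003] at [423.3 181.5  53.6] [-3.141  0.     1.483] F [-2.61 -0.7   3.17] w 11.2 t 4.55
[ 0.    0.14 -1.75]
[ 0.    0.55 -3.43]
[ 0.    1.21 -5.02]
[ 0.    2.11 -6.48]
[ 0.01  3.23 -7.79]
[ 0.01  4.54 -8.91]
[ 0.01  6.01 -9.81]
[  0.02   7.61 -10.47]
[  0.02   9.28 -10.87]
[  0.03  11.   -11.  ]
```

>>> {"method": "send_rows", "body": {
  "series": [
    {"ax":0,"ay":0,"az":0,"dx":0,"dy":0.14,"dz":-1.75,"hand":1},
    {"ax":0,"ay":0,"az":0,"dx":0,"dy":0.55,"dz":-3.43,"hand":1},
    {"ax":0,"ay":0,"az":0,"dx":0,"dy":1.21,"dz":-5.02,"hand":1},
    {"ax":0,"ay":0,"az":0,"dx":0,"dy":2.11,"dz":-6.48,"hand":1},
    {"ax":0,"ay":0,"az":0,"dx":0,"dy":3.23,"dz":-7.79,"hand":1},
    {"ax":0,"ay":0,"az":0,"dx":0,"dy":4.54,"dz":-8.91,"hand":1},
    {"ax":0,"ay":0,"az":0,"dx":0,"dy":6,"dz":-9.81,"hand":1},
    {"ax":0,"ay":0,"az":0,"dx":0,"dy":7.6,"dz":-10.47,"hand":1},
    {"ax":0,"ay":0,"az":0,"dx":0,"dy":9.28,"dz":-10.87,"hand":1},
    {"ax":0,"ay":0,"az":0,"dx":0,"dy":10.9,"dz":-11,"hand":1}
  ]
}}

```text
clock: 5.55
eef_pos: [533.6, 171.6, 164.6]
tool_rot: [3.14, -0.0, 1.482]
force: [0.8, -0.1, -0.1]
width: 10.8
gripper_force: 58.6
```

>>> {"method": "send_rows", "body": {
  "series": [
    {"ax":0,"ay":0,"az":0,"dx":0,"dy":0,"dz":0,"hand":1},
    {"ax":0,"ay":0,"az":0,"dx":0,"dy":0,"dz":0,"hand":1}
  ]
}}

```text
clock: 5.75
eef_pos: [533.4, 171.6, 164.5]
tool_rot: [3.139, -0.0, 1.482]
force: [-0.1, -1.8, 9.4]
width: 10.8
gripper_force: 59.7
```

```bash
python3 - <<'E'
from h import *
go((532.5,171.5,164),1.48)
s=save('scene','s5.png'); w=save('wrist','w5.png')
a=cv2.resize(s['pixels'][150:290,220:360,::-1],(400,400),interpolation=cv2.INTER_CUBIC); b=cv2.resize(w['pixels'][:,:,::-1],(400,300)); b=cv2.copyMakeBorder(b,0,100,0,0,0)
cv2.imwrite('pics/c5.png',np.hstack([a,b]))
E
```

```text
cm [-0.02 -0.09  0.05] turn [ 0.003 -0.     0.002] at [533.4 171.6 164.5] [ 3.139 -0.     1.482] F [-0.14 -1.83  9.42] w 10.8 t 5.75
```

View pics/c5.png

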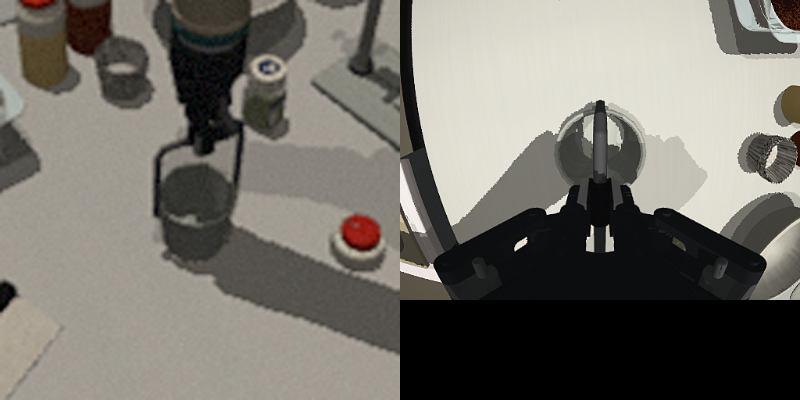

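The bail is upright and gripped by its sleeve. The pail stands level below it, and the timer and jar are clear. Next I'll lift the pail.

>>> {"method": "send_rows", "body": {
  "series": [
    {"ax":0,"ay":0,"az":0,"dx":0,"dy":0,"dz":-0.5,"hand":1},
    {"ax":0,"ay":0,"az":0,"dx":0,"dy":0,"dz":-1.5,"hand":1},
    {"ax":0,"ay":0,"az":0,"dx":0,"dy":0,"dz":-3,"hand":1},
    {"ax":0,"ay":0,"az":0,"dx":0,"dy":0,"dz":-4.5,"hand":1},
    {"ax":0,"ay":0,"az":0,"dx":0,"dy":0,"dz":-6,"hand":1},
    {"ax":0,"ay":0,"az":0,"dx":0,"dy":0,"dz":-7.5,"hand":1},
    {"ax":0,"ay":0,"az":0,"dx":0,"dy":0,"dz":-9,"hand":1},
    {"ax":0,"ay":0,"az":0,"dx":0,"dy":0,"dz":-9.8,"hand":1},
    {"ax":0,"ay":0,"az":0,"dx":0,"dy":0,"dz":-9.8,"hand":1},
    {"ax":0,"ay":0,"az":0,"dx":0,"dy":0,"dz":-9.8,"hand":1}
  ]
}}

```text
clock: 6.85
eef_pos: [531.6, 171.7, 261.0]
tool_rot: [-3.141, 0.001, 1.483]
force: [0.1, -0.1, -3.3]
width: 11.1
gripper_force: 58.9
```

>>> {"method": "send_rows", "body": {
  "series": [
    {"ax":0,"ay":0,"az":-0.02,"dx":-0.8,"dy":-0.1,"dz":0,"hand":1},
    {"ax":0,"ay":0,"az":-0.04,"dx":-2.5,"dy":-0.4,"dz":0,"hand":1},
    {"ax":0,"ay":0,"az":-0.06,"dx":-5,"dy":-0.8,"dz":0,"hand":1},
    {"ax":0,"ay":0,"az":-0.08,"dx":-7.8,"dy":-1.3,"dz":0,"hand":1},
    {"ax":0,"ay":0,"az":-0.1,"dx":-10.6,"dy":-1.8,"dz":0,"hand":1},
    {"ax":0,"ay":0,"az":-0.12,"dx":-13.4,"dy":-2.3,"dz":0,"hand":1},
    {"ax":0,"ay":0,"az":-0.14,"dx":-16.2,"dy":-2.7,"dz":0,"hand":1},
    {"ax":0,"ay":0,"az":-0.16,"dx":-19,"dy":-3.1,"dz":0,"hand":1},
    {"ax":0,"ay":0,"az":-0.18,"dx":-21.8,"dy":-3.6,"dz":0,"hand":1},
    {"ax":0,"ay":0,"az":-0.2,"dx":-24.6,"dy":-4,"dz":0,"hand":1}
  ]
}}

```text
clock: 7.85
eef_pos: [469.3, -71.3, 260.9]
tool_rot: [-3.14, -0.0, 1.684]
force: [-0.5, -0.3, -3.9]
width: 11.0
gripper_force: 58.9
```

```bash
python3 - <<'E'
from h import *
go((436,-210.5,262),1.768)
E
```

```text
cm [-13.46  -4.88  -0.1 ] turn [-0.002 -0.    -0.084] at [469.3 -71.3 260.9] [-3.14  -0.     1.684] F [-0.46 -0.33 -3.94] w 11.0 t 7.85
```

>>> {"method": "send_rows", "body": {
  "series": [
    {"ax":0,"ay":0,"az":-0.02,"dx":-2.6,"dy":-0.8,"dz":0,"hand":1},
    {"ax":0,"ay":0,"az":-0.04,"dx":-5,"dy":-1.7,"dz":0,"hand":1},
    {"ax":0,"ay":0,"az":-0.06,"dx":-7.3,"dy":-2.6,"dz":0,"hand":1},
    {"ax":0,"ay":0,"az":-0.08,"dx":-9.4,"dy":-3.4,"dz":0,"hand":1},
    {"ax":0,"ay":0,"az":-0.084,"dx":-11.2,"dy":-4.1,"dz":0,"hand":1},
    {"ax":0,"ay":0,"az":-0.084,"dx":-12.6,"dy":-4.6,"dz":0,"hand":1},
    {"ax":0,"ay":0,"az":-0.084,"dx":-13.5,"dy":-4.9,"dz":0,"hand":1},
    {"ax":0,"ay":0,"az":-0.084,"dx":-13.5,"dy":-4.9,"dz":0,"hand":1},
    {"ax":0,"ay":0,"az":-0.084,"dx":-13.5,"dy":-4.9,"dz":0,"hand":1}
  ]
}}

```text
clock: 8.75
eef_pos: [436.9, -208.6, 261.3]
tool_rot: [-3.141, -0.001, 1.767]
force: [-0.5, 0.4, -3.7]
width: 11.0
gripper_force: 58.9
```

```bash
python3 - <<'E'
from h import *
go((548.5,-188,262),1.768)
w=save('wrist','w6.png');s=save('scene','s6.png')
a=cv2.resize(s['pixels'][90:270,250:430,::-1],(500,500),interpolation=cv2.INTER_CUBIC); b=cv2.resize(w['pixels'][100:340,150:390,::-1],(300,300)); b=cv2.copyMakeBorder(b,0,200,0,0,0)
cv2.imwrite('pics/c6.png',np.hstack([a,b]))
E
```

```text
cm [-0.16 11.34 -0.07] turn [-0.    -0.001 -0.001] at [ 436.9 -208.6  261.3] [-3.141e+00 -1.000e-03  1.767e+00] F [-0.51  0.4  -3.73] w 11.0 t 8.75
```

View pics/c6.png

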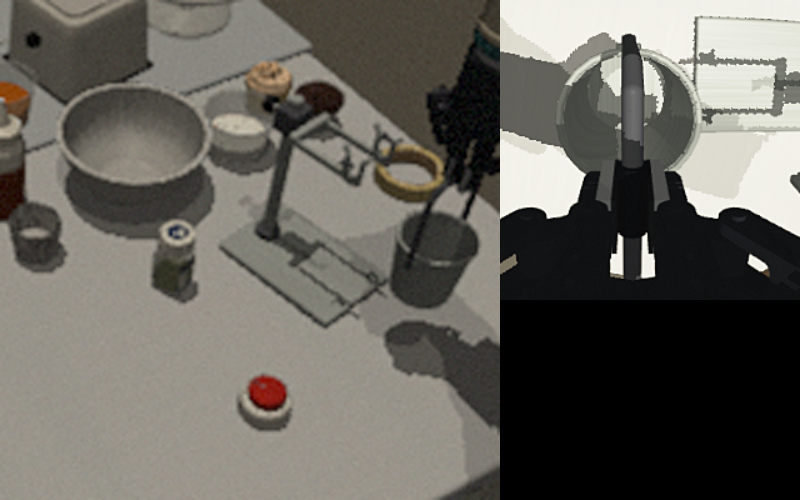

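The pail hangs upright in front of the hook, with nothing disturbed. I'll bring it in over the slots.

>>> {"method": "send_rows", "body": {
  "series": [
    {"ax":0,"ay":0,"az":0,"dx":-0.1,"dy":0.3,"dz":0,"hand":1},
    {"ax":0,"ay":0,"az":0,"dx":-0.1,"dy":1.2,"dz":0,"hand":1},
    {"ax":0,"ay":0,"az":0,"dx":-0.15,"dy":2.5,"dz":0,"hand":1},
    {"ax":0,"ay":0,"az":0,"dx":-0.15,"dy":4,"dz":0,"hand":1},
    {"ax":0,"ay":0,"az":0,"dx":-0.15,"dy":5.6,"dz":0,"hand":1},
    {"ax":0,"ay":0,"az":0,"dx":-0.15,"dy":7.2,"dz":0,"hand":1},
    {"ax":0,"ay":0,"az":0,"dx":-0.15,"dy":8.8,"dz":0,"hand":1},
    {"ax":0,"ay":0,"az":0,"dx":-0.15,"dy":10.1,"dz":0,"hand":1},
    {"ax":0,"ay":0,"az":0,"dx":-0.15,"dy":11,"dz":0,"hand":1},
    {"ax":0,"ay":0,"az":0,"dx":-0.15,"dy":11.3,"dz":0,"hand":1}
  ]
}}

```text
clock: 9.85
eef_pos: [549.4, -188.0, 261.3]
tool_rot: [3.141, -0.0, 1.768]
force: [0.5, 0.9, -4.9]
width: 11.3
gripper_force: 59.0
```

>>> {"method": "send_rows", "body": {
  "series": [
    {"ax":0,"ay":0,"az":0,"dx":0,"dy":0,"dz":0,"hand":1},
    {"ax":0,"ay":0,"az":0,"dx":0,"dy":0,"dz":0,"hand":1},
    {"ax":0,"ay":0,"az":0,"dx":0,"dy":0,"dz":0.5,"hand":1},
    {"ax":0,"ay":0,"az":0,"dx":0,"dy":0,"dz":1,"hand":1},
    {"ax":0,"ay":0,"az":0,"dx":0,"dy":0,"dz":1,"hand":1}
  ]
}}

```text
clock: 10.35
eef_pos: [547.2, -188.9, 250.5]
tool_rot: [-3.14, -0.001, 1.766]
force: [-0.7, -0.5, -3.6]
width: 11.0
gripper_force: 58.9
```

```bash
python3 - <<'E'
from h import *
go((548.5,-188,252),1.768)
w=save('wrist','w7.png')
# predicted vs image: hook mouth tips
for p in((525.9,-164.9,250),(559.8,-158.1,250)): print(proj(w,p,True))
g=cv2.cvtColor(w['pixels'],cv2.COLOR_RGB2GRAY)
print(proj(w,(548.5,-188,270),True),proj(w,(540,-147,270),True))
E
```

```text
cm [ 0.06  0.15 -0.15] turn [-0.002 -0.001 -0.002] at [ 547.2 -188.9  250.5] [-3.140e+00 -1.000e-03  1.766e+00] F [-0.74 -0.55 -3.61] w 11.0 t 10.35
[222.8 193.8]
[291.4 193.5]
[258.1 260.9] [257.3 173.9]
```

>>> {"method": "send_rows", "body": {
  "series": [
    {"ax":0,"ay":0,"az":0,"dx":0,"dy":0.1,"dz":0.3,"hand":1},
    {"ax":0,"ay":0,"az":0,"dx":0,"dy":0.1,"dz":0.6,"hand":1},
    {"ax":0,"ay":0,"az":0,"dx":0,"dy":0.1,"dz":0.9,"hand":1},
    {"ax":0,"ay":0,"az":0,"dx":0,"dy":0.1,"dz":1.2,"hand":1},
    {"ax":0,"ay":0,"az":0,"dx":0,"dy":0.1,"dz":1.2,"hand":1}
  ]
}}

```text
clock: 10.9
eef_pos: [548.8, -188.5, 238.9]
tool_rot: [-3.141, -0.0, 1.767]
force: [0.1, 0.0, -3.2]
width: 11.0
gripper_force: 59.0
```

>>> {"method": "send_rows", "body": {
  "series": [
    {"ax":0,"ay":0,"az":0,"dx":0,"dy":0,"dz":0.1,"hand":1},
    {"ax":0,"ay":0,"az":0,"dx":0,"dy":0,"dz":0.2,"hand":1},
    {"ax":0,"ay":0,"az":0,"dx":0,"dy":0,"dz":0.3,"hand":1},
    {"ax":0,"ay":0,"az":0,"dx":0,"dy":0,"dz":0.3,"hand":1}
  ]
}}

```text
clock: 11.3
eef_pos: [549.1, -188.5, 236.5]
tool_rot: [-3.142, -0.0, 1.767]
force: [0.2, 0.2, -3.3]
width: 11.3
gripper_force: 58.9
```

>>> {"method": "send_rows", "body": {
  "series": [
    {"ax":0,"ay":0,"az":0,"dx":0,"dy":0,"dz":0.1,"hand":1},
    {"ax":0,"ay":0,"az":0,"dx":0,"dy":0,"dz":0.2,"hand":1},
    {"ax":0,"ay":0,"az":0,"dx":0,"dy":0,"dz":0.3,"hand":1},
    {"ax":0,"ay":0,"az":0,"dx":0,"dy":0,"dz":0.3,"hand":1}
  ]
}}

```text
clock: 11.7
eef_pos: [549.1, -188.5, 233.4]
tool_rot: [-3.141, -0.0, 1.767]
force: [-0.7, 0.8, -4.1]
width: 11.1
gripper_force: 58.9
```

>>> {"method": "send_rows", "body": {
  "series": [
    {"ax":0,"ay":0,"az":0,"dx":0,"dy":0,"dz":0.1,"hand":1},
    {"ax":0,"ay":0,"az":0,"dx":0,"dy":0,"dz":0.2,"hand":1},
    {"ax":0,"ay":0,"az":0,"dx":0,"dy":0,"dz":0.2,"hand":1}
  ]
}}

```text
clock: 12.0
eef_pos: [549.1, -188.5, 231.3]
tool_rot: [-3.141, -0.0, 1.767]
force: [-0.1, -0.4, -3.4]
width: 10.6
gripper_force: 58.9
```

>>> {"method": "send_rows", "body": {
  "series": [
    {"ax":0,"ay":0,"az":0,"dx":0,"dy":0,"dz":0.1,"hand":1},
    {"ax":0,"ay":0,"az":0,"dx":0,"dy":0,"dz":0.2,"hand":1},
    {"ax":0,"ay":0,"az":0,"dx":0,"dy":0,"dz":0.2,"hand":1}
  ]
}}

```text
clock: 12.3
eef_pos: [549.1, -188.5, 229.4]
tool_rot: [-3.141, -0.0, 1.767]
force: [0.8, -0.4, -3.4]
width: 11.0
gripper_force: 58.9
```

>>> {"method": "send_rows", "body": {
  "series": [
    {"ax":0,"ay":0,"az":0,"dx":0,"dy":0,"dz":0.1,"hand":1},
    {"ax":0,"ay":0,"az":0,"dx":0,"dy":0,"dz":0.2,"hand":1},
    {"ax":0,"ay":0,"az":0,"dx":0,"dy":0,"dz":0.2,"hand":1}
  ]
}}

```text
clock: 12.6
eef_pos: [549.1, -188.5, 227.3]
tool_rot: [-3.141, -0.0, 1.767]
force: [0.6, 0.5, -3.9]
width: 11.1
gripper_force: 58.9
```

>>> {"method": "send_rows", "body": {
  "series": [
    {"ax":0,"ay":0,"az":0,"dx":0,"dy":0,"dz":0.1,"hand":1},
    {"ax":0,"ay":0,"az":0,"dx":0,"dy":0,"dz":0.2,"hand":1},
    {"ax":0,"ay":0,"az":0,"dx":0,"dy":0,"dz":0.2,"hand":1}
  ]
}}

```text
clock: 12.9
eef_pos: [549.1, -188.5, 225.3]
tool_rot: [-3.141, -0.0, 1.767]
force: [-0.2, -0.0, -4.0]
width: 11.0
gripper_force: 58.9
```

>>> {"method": "send_rows", "body": {
  "series": [
    {"ax":0,"ay":0,"az":0,"dx":0,"dy":0,"dz":0.1,"hand":1},
    {"ax":0,"ay":0,"az":0,"dx":0,"dy":0,"dz":0.2,"hand":1},
    {"ax":0,"ay":0,"az":0,"dx":0,"dy":0,"dz":0.2,"hand":1}
  ]
}}

```text
clock: 13.2
eef_pos: [549.1, -188.5, 223.4]
tool_rot: [-3.141, -0.0, 1.767]
force: [-0.0, 0.2, -3.6]
width: 11.3
gripper_force: 58.9
```

>>> {"method": "send_rows", "body": {
  "series": [
    {"ax":0,"ay":0,"az":0,"dx":0,"dy":0,"dz":0.1,"hand":1},
    {"ax":0,"ay":0,"az":0,"dx":0,"dy":0,"dz":0.2,"hand":1},
    {"ax":0,"ay":0,"az":0,"dx":0,"dy":0,"dz":0.2,"hand":1}
  ]
}}

```text
clock: 13.5
eef_pos: [549.2, -188.5, 221.5]
tool_rot: [3.141, 0.0, 1.767]
force: [0.8, -0.1, -2.5]
width: 11.2
gripper_force: 59.0
```

>>> {"method": "send_rows", "body": {
  "series": [
    {"ax":0,"ay":0,"az":0,"dx":0,"dy":0,"dz":0.1,"hand":1},
    {"ax":0,"ay":0,"az":0,"dx":0,"dy":0,"dz":0.2,"hand":1},
    {"ax":0,"ay":0,"az":0,"dx":0,"dy":0,"dz":0.2,"hand":1}
  ]
}}

```text
clock: 13.8
eef_pos: [549.2, -188.6, 219.9]
tool_rot: [3.141, 0.0, 1.767]
force: [-1.7, -0.1, 1.4]
width: 11.2
gripper_force: 59.5
```

>>> {"method": "send_rows", "body": {
  "series": [
    {"ax":0,"ay":0,"az":0,"dx":0,"dy":0,"dz":0.1,"hand":1},
    {"ax":0,"ay":0,"az":0,"dx":0,"dy":0,"dz":0.2,"hand":1},
    {"ax":0,"ay":0,"az":0,"dx":0,"dy":0,"dz":0.2,"hand":1}
  ]
}}

```text
clock: 14.1
eef_pos: [549.2, -188.6, 217.8]
tool_rot: [3.142, 0.0, 1.767]
force: [-2.1, -0.4, 4.3]
width: 10.7
gripper_force: 59.7
```

>>> {"method": "send_rows", "body": {
  "series": [
    {"ax":0,"ay":0,"az":0,"dx":0,"dy":0,"dz":0.1,"hand":1},
    {"ax":0,"ay":0,"az":0,"dx":0,"dy":0,"dz":0.2,"hand":1},
    {"ax":0,"ay":0,"az":0,"dx":0,"dy":0,"dz":0.2,"hand":1}
  ]
}}

```text
clock: 14.4
eef_pos: [549.4, -188.6, 216.0]
tool_rot: [3.141, 0.0, 1.767]
force: [-3.6, -0.1, 6.8]
width: 11.0
gripper_force: 60.0
```

>>> {"method": "send_rows", "body": {
  "series": [
    {"ax":0,"ay":0,"az":0,"dx":0,"dy":0,"dz":0.1,"hand":1},
    {"ax":0,"ay":0,"az":0,"dx":0,"dy":0,"dz":0.2,"hand":1},
    {"ax":0,"ay":0,"az":0,"dx":0,"dy":0,"dz":0.2,"hand":1}
  ]
}}

```text
clock: 14.7
eef_pos: [549.6, -188.6, 214.4]
tool_rot: [3.141, 0.001, 1.767]
force: [-3.7, 0.2, 9.3]
width: 10.8
gripper_force: 60.3
```

>>> {"method": "send_rows", "body": {
  "series": [
    {"ax":0,"ay":0,"az":0,"dx":0,"dy":-0.07,"dz":0,"hand":1},
    {"ax":0,"ay":0,"az":0,"dx":0,"dy":-0.15,"dz":0,"hand":1},
    {"ax":0,"ay":0,"az":0,"dx":0,"dy":-0.15,"dz":0,"hand":1}
  ]
}}

```text
clock: 15.0
eef_pos: [548.5, -188.9, 214.3]
tool_rot: [3.14, 0.001, 1.767]
force: [-2.4, -0.7, 6.3]
width: 11.2
gripper_force: 60.1
```

```bash
python3 - <<'E'
from h import *
go((548.5,-188,214),1.768)
E
```

```text
cm [0.08 0.02 0.03] turn [ 0.002  0.001 -0.001] at [ 548.5 -188.9  214.3] [3.140e+00 1.000e-03 1.767e+00] F [-2.35 -0.68  6.28] w 11.2 t 15.0
```

>>> {"method": "send_rows", "body": {
  "series": [
    {"ax":0,"ay":0,"az":0,"dx":0,"dy":-0.1,"dz":0,"hand":1},
    {"ax":0,"ay":0,"az":0,"dx":0,"dy":-0.1,"dz":0.1,"hand":1},
    {"ax":0,"ay":0,"az":0,"dx":0,"dy":-0.1,"dz":0.1,"hand":1}
  ]
}}

```text
clock: 15.3
eef_pos: [547.2, -189.2, 212.9]
tool_rot: [3.141, 0.001, 1.767]
force: [-2.3, -0.2, 5.4]
width: 10.9
gripper_force: 59.9
```

>>> {"method": "send_rows", "body": {
  "series": [
    {"ax":0,"ay":0,"az":0,"dx":0,"dy":0,"dz":0.05,"hand":1},
    {"ax":0,"ay":0,"az":0,"dx":0,"dy":0,"dz":0.1,"hand":1},
    {"ax":0,"ay":0,"az":0,"dx":0,"dy":0,"dz":0.1,"hand":1}
  ]
}}

```text
clock: 15.6
eef_pos: [546.8, -189.3, 211.7]
tool_rot: [3.142, 0.0, 1.767]
force: [-2.2, -0.7, 4.6]
width: 10.8
gripper_force: 59.8
```

>>> {"method": "send_rows", "body": {
  "series": [
    {"ax":0,"ay":0,"az":0,"dx":0,"dy":0,"dz":0.05,"hand":1},
    {"ax":0,"ay":0,"az":0,"dx":0,"dy":0,"dz":0.1,"hand":1},
    {"ax":0,"ay":0,"az":0,"dx":0,"dy":0,"dz":0.1,"hand":1}
  ]
}}

```text
clock: 15.9
eef_pos: [546.4, -189.3, 210.3]
tool_rot: [-3.141, 0.0, 1.767]
force: [-2.4, -1.2, 3.6]
width: 10.9
gripper_force: 59.7
```

>>> {"method": "send_rows", "body": {
  "series": [
    {"ax":0,"ay":0,"az":0,"dx":0,"dy":0,"dz":0.05,"hand":1},
    {"ax":0,"ay":0,"az":0,"dx":0,"dy":0,"dz":0.1,"hand":1},
    {"ax":0,"ay":0,"az":0,"dx":0,"dy":0,"dz":0.1,"hand":1}
  ]
}}

```text
clock: 16.2
eef_pos: [546.4, -189.3, 209.3]
tool_rot: [-3.141, 0.0, 1.767]
force: [-3.1, -0.9, 2.9]
width: 11.1
gripper_force: 59.7
```

>>> {"method": "send_rows", "body": {
  "series": [
    {"ax":0,"ay":0,"az":0,"dx":0,"dy":0,"dz":0.05,"hand":1},
    {"ax":0,"ay":0,"az":0,"dx":0,"dy":0,"dz":0.1,"hand":1},
    {"ax":0,"ay":0,"az":0,"dx":0,"dy":0,"dz":0.1,"hand":1}
  ]
}}

```text
clock: 16.5
eef_pos: [546.4, -189.1, 208.3]
tool_rot: [-3.141, -0.0, 1.767]
force: [-2.3, -1.5, 3.7]
width: 10.7
gripper_force: 59.7
```

>>> {"method": "send_rows", "body": {
  "series": [
    {"ax":0,"ay":0,"az":0,"dx":0,"dy":0,"dz":0.05,"hand":1},
    {"ax":0,"ay":0,"az":0,"dx":0,"dy":0,"dz":0.1,"hand":1},
    {"ax":0,"ay":0,"az":0,"dx":0,"dy":0,"dz":0.1,"hand":1}
  ]
}}

```text
clock: 16.8
eef_pos: [546.5, -189.1, 207.3]
tool_rot: [-3.141, -0.0, 1.767]
force: [-3.0, -0.9, 3.1]
width: 11.2
gripper_force: 59.6
```

>>> {"method": "send_rows", "body": {
  "series": [
    {"ax":0,"ay":0,"az":0,"dx":0,"dy":0,"dz":0.05,"hand":1},
    {"ax":0,"ay":0,"az":0,"dx":0,"dy":0,"dz":0.1,"hand":1},
    {"ax":0,"ay":0,"az":0,"dx":0,"dy":0,"dz":0.1,"hand":1}
  ]
}}

```text
clock: 17.1
eef_pos: [546.3, -189.0, 206.2]
tool_rot: [-3.141, -0.0, 1.767]
force: [-4.6, -1.1, 2.2]
width: 11.0
gripper_force: 59.5
```

>>> {"method": "send_rows", "body": {
  "series": [
    {"ax":0,"ay":0,"az":0,"dx":0,"dy":0,"dz":0.05,"hand":1},
    {"ax":0,"ay":0,"az":0,"dx":0,"dy":0,"dz":0.1,"hand":1},
    {"ax":0,"ay":0,"az":0,"dx":0,"dy":0,"dz":0.1,"hand":1}
  ]
}}

```text
clock: 17.4
eef_pos: [545.2, -189.0, 204.6]
tool_rot: [-3.138, -0.001, 1.767]
force: [-6.7, -1.5, -2.8]
width: 10.8
gripper_force: 58.9
```

>>> {"method": "send_rows", "body": {
  "series": [
    {"ax":0,"ay":0,"az":0,"dx":0,"dy":0,"dz":0.05,"hand":1},
    {"ax":0,"ay":0,"az":0,"dx":0,"dy":0,"dz":0.1,"hand":1},
    {"ax":0,"ay":0,"az":0,"dx":0,"dy":0,"dz":0.1,"hand":1}
  ]
}}

```text
clock: 17.7
eef_pos: [547.7, -188.5, 204.4]
tool_rot: [3.14, -0.0, 1.767]
force: [0.3, 0.5, -3.6]
width: 10.5
gripper_force: 59.0
```

>>> {"method": "send_rows", "body": {
  "series": [
    {"ax":0,"ay":0,"az":0,"dx":0,"dy":0.05,"dz":0.05,"hand":1},
    {"ax":0,"ay":0,"az":0,"dx":0,"dy":0.05,"dz":0.1,"hand":1},
    {"ax":0,"ay":0,"az":0,"dx":0,"dy":0.05,"dz":0.1,"hand":1}
  ]
}}

```text
clock: 18.0
eef_pos: [547.4, -188.8, 203.5]
tool_rot: [3.141, -0.0, 1.767]
force: [-0.1, 0.4, -3.5]
width: 11.1
gripper_force: 59.0
```

>>> {"method": "send_rows", "body": {
  "series": [
    {"ax":0,"ay":0,"az":0,"dx":0,"dy":0,"dz":0.05,"hand":1},
    {"ax":0,"ay":0,"az":0,"dx":0,"dy":0,"dz":0.1,"hand":1},
    {"ax":0,"ay":0,"az":0,"dx":0,"dy":0,"dz":0.1,"hand":1}
  ]
}}

```text
clock: 18.3
eef_pos: [547.2, -189.0, 202.5]
tool_rot: [-3.142, -0.0, 1.767]
force: [-0.0, -0.4, -2.9]
width: 10.9
gripper_force: 59.0
```

>>> {"method": "send_rows", "body": {
  "series": [
    {"ax":0,"ay":0,"az":0,"dx":0,"dy":0,"dz":0.05,"hand":1},
    {"ax":0,"ay":0,"az":0,"dx":0,"dy":0,"dz":0.1,"hand":1},
    {"ax":0,"ay":0,"az":0,"dx":0,"dy":0,"dz":0.1,"hand":1}
  ]
}}

```text
clock: 18.6
eef_pos: [547.3, -188.9, 201.5]
tool_rot: [3.141, -0.0, 1.767]
force: [1.3, -0.4, -3.0]
width: 10.9
gripper_force: 59.0
```

>>> {"method": "send_rows", "body": {
  "series": [
    {"ax":0,"ay":0,"az":0,"dx":0,"dy":0,"dz":0.05,"hand":1},
    {"ax":0,"ay":0,"az":0,"dx":0,"dy":0,"dz":0.05,"hand":1}
  ]
}}

```text
clock: 18.8
eef_pos: [547.5, -188.9, 201.2]
tool_rot: [3.141, 0.0, 1.767]
force: [0.4, 1.1, -1.6]
width: 11.0
gripper_force: 59.2
```

>>> {"method": "send_rows", "body": {
  "series": [
    {"ax":0,"ay":0,"az":0,"dx":0,"dy":0,"dz":0.05,"hand":1},
    {"ax":0,"ay":0,"az":0,"dx":0,"dy":0,"dz":0.05,"hand":1}
  ]
}}

```text
clock: 19.0
eef_pos: [547.6, -188.9, 200.8]
tool_rot: [3.141, 0.0, 1.767]
force: [0.0, 0.1, -0.2]
width: 10.6
gripper_force: 59.3
```

>>> {"method": "send_rows", "body": {
  "series": [
    {"ax":0,"ay":0,"az":0,"dx":0,"dy":0,"dz":0.05,"hand":1},
    {"ax":0,"ay":0,"az":0,"dx":0,"dy":0,"dz":0.05,"hand":1}
  ]
}}

```text
clock: 19.2
eef_pos: [547.6, -188.9, 200.4]
tool_rot: [3.141, 0.0, 1.767]
force: [0.1, 0.1, 1.1]
width: 10.7
gripper_force: 59.5
```

>>> {"method": "send_rows", "body": {
  "series": [
    {"ax":0,"ay":0,"az":0,"dx":0,"dy":0,"dz":0.05,"hand":1},
    {"ax":0,"ay":0,"az":0,"dx":0,"dy":0,"dz":0.1,"hand":1},
    {"ax":0,"ay":0,"az":0,"dx":0,"dy":0,"dz":0.1,"hand":1}
  ]
}}

```text
clock: 19.5
eef_pos: [547.8, -188.9, 199.6]
tool_rot: [3.14, 0.001, 1.767]
force: [0.6, 0.4, 4.3]
width: 10.9
gripper_force: 59.9
```

>>> {"method": "send_rows", "body": {
  "series": [
    {"ax":0,"ay":0,"az":0,"dx":0,"dy":0,"dz":0.05,"hand":1},
    {"ax":0,"ay":0,"az":0,"dx":0,"dy":0,"dz":0.07,"hand":1},
    {"ax":0,"ay":0,"az":0,"dx":0,"dy":0,"dz":0.07,"hand":1}
  ]
}}

```text
clock: 19.8
eef_pos: [547.8, -188.9, 199.1]
tool_rot: [3.14, 0.001, 1.767]
force: [0.6, 0.3, 6.5]
width: 11.2
gripper_force: 60.2
```

>>> {"method": "send_rows", "body": {
  "series": [
    {"ax":0,"ay":0,"az":0,"dx":0,"dy":0,"dz":0,"hand":1},
    {"ax":0,"ay":0,"az":0,"dx":0,"dy":0,"dz":0,"hand":1},
    {"ax":0,"ay":0,"az":0,"dx":0,"dy":0,"dz":0,"hand":1},
    {"ax":0,"ay":0,"az":0,"dx":0,"dy":0,"dz":-0.1,"hand":1},
    {"ax":0,"ay":0,"az":0,"dx":0,"dy":0,"dz":-0.2,"hand":1},
    {"ax":0,"ay":0,"az":0,"dx":0,"dy":0,"dz":-0.2,"hand":1}
  ]
}}

```text
clock: 20.4
eef_pos: [547.8, -188.9, 200.3]
tool_rot: [3.14, 0.0, 1.767]
force: [2.2, 0.4, 0.5]
width: 10.7
gripper_force: 59.5
```

```bash
python3 - <<'E'
from h import *
go((548.5,-188,200),1.768)
E
```

```text
cm [0.07 0.09 0.03] turn [ 0.001  0.    -0.001] at [ 547.8 -188.9  200.3] [3.14  0.    1.767] F [2.23 0.38 0.52] w 10.7 t 20.4
```

>>> {"method": "send_rows", "body": {
  "series": [
    {"ax":0,"ay":0,"az":0,"dx":0,"dy":0,"dz":0,"hand":0.85},
    {"ax":0,"ay":0,"az":0,"dx":0,"dy":0,"dz":0,"hand":0.75},
    {"ax":0,"ay":0,"az":0,"dx":0,"dy":0,"dz":0,"hand":0.65},
    {"ax":0,"ay":0,"az":0,"dx":0,"dy":0,"dz":0,"hand":0.5},
    {"ax":0,"ay":0,"az":0,"dx":0,"dy":0,"dz":0,"hand":0.5},
    {"ax":0,"ay":0,"az":0,"dx":0,"dy":0,"dz":0,"hand":0.5}
  ]
}}

```text
clock: 21.0
eef_pos: [547.0, -189.0, 200.2]
tool_rot: [-3.141, -0.0, 1.767]
force: [0.1, -0.6, -0.5]
width: 43.1
gripper_force: 0.0
```

>>> {"method": "send_rows", "body": {
  "series": [
    {"ax":0,"ay":0,"az":0,"dx":0,"dy":0,"dz":-0.5,"hand":0.5},
    {"ax":0,"ay":0,"az":0,"dx":0,"dy":0,"dz":-1,"hand":0.5},
    {"ax":0,"ay":0,"az":0,"dx":0,"dy":0,"dz":-2,"hand":0.5},
    {"ax":0,"ay":0,"az":0,"dx":0,"dy":0,"dz":-3,"hand":0.5},
    {"ax":0,"ay":0,"az":0,"dx":0,"dy":0,"dz":-4.5,"hand":0.5},
    {"ax":0,"ay":0,"az":0,"dx":0,"dy":0,"dz":-6,"hand":0.5},
    {"ax":0,"ay":0,"az":0,"dx":0,"dy":0,"dz":-9,"hand":0.5},
    {"ax":0,"ay":0,"az":0,"dx":0,"dy":0,"dz":-12,"hand":0.5},
    {"ax":0,"ay":0,"az":0,"dx":0,"dy":0,"dz":-13,"hand":0.5},
    {"ax":0,"ay":0,"az":0,"dx":0,"dy":0,"dz":-13,"hand":0.5}
  ]
}}

```text
clock: 22.0
eef_pos: [548.1, -189.0, 332.3]
tool_rot: [3.138, 0.002, 1.767]
force: [-0.4, 0.1, -0.4]
width: 42.7
gripper_force: 0.0
```

>>> {"method": "send_rows", "body": {
  "series": [
    {"ax":0,"ay":0,"az":0,"dx":-3.5,"dy":0,"dz":0,"hand":0.5},
    {"ax":0,"ay":0,"az":0,"dx":-7,"dy":0,"dz":0,"hand":0.5},
    {"ax":0,"ay":0,"az":0,"dx":-7,"dy":0,"dz":0,"hand":0.5},
    {"ax":0,"ay":0,"az":0,"dx":-7,"dy":0,"dz":0,"hand":0.5},
    {"ax":0,"ay":0,"az":0,"dx":-7,"dy":0,"dz":0,"hand":0.5}
  ]
}}

```text
clock: 22.5
eef_pos: [560.5, -256.1, 329.3]
tool_rot: [-3.14, -0.002, 1.768]
force: [0.4, -0.4, 0.4]
width: 42.5
gripper_force: 0.0
```

```bash
python3 - <<'E'
from h import *
go((548.5,-188,330),1.768)
d=save('wrist','w8.png'); g=cv2.cvtColor(d['pixels'],cv2.COLOR_RGB2GRAY)
# predicted pixels: keeper tip/hinge, bar
R=lambda x,y,z:np.array([548.5,-188,0])+[x*np.cos(.197)-y*np.sin(.197),x*np.sin(.197)+y*np.cos(.197),z]
for n,q in dict(seatbar=(0,0,220),barL=(0,40,220),barR=(0,-40,220),kL=(-4,35,236),kR=(-4,-35,236),rim=(0,0,123)).items(): print(n,proj(d,R(*q),True))
a,b=d['pixels'],save('wrist','w9.png')['pixels']; print('still diff',np.abs(a.astype(int)-b).max(),np.abs(a.astype(int)-b).mean())
p=proj(d,R(0,35,230),True).astype(int); print(g[p[1]-18:p[1]+14,p[0]-26:p[0]+28:2])
E
```

```text
cm [ 6.91  0.16 -0.05] turn [-0.001 -0.002  0.   ] at [ 560.5 -256.1  329.3] [-3.140e+00 -2.000e-03  1.768e+00] F [ 0.37 -0.35  0.38] w 42.5 t 22.5
seatbar [257.1 108.6]
barL [257.1  61.6]
barR [257.2 155.4]
kL [252.   64.8]
kR [252.3 152.5]
rim [256.8 108. ]
still diff 221 2.4221988254123263
[[236 236 236 236 236 236 236 237 237 236 236 236 237 238 236 236 237 237
  237 236 237 236 236 236 235 236 236]
 [236 236 236 236 236 236 236 237 235 235 235 238 245 247 240 237 237 238
  237 235 236 236 236 236 236 236 237]
 [236 235 236 236 236 236 236 237 236 235 237 246 207 176 254 239 236 237
  237 236 236 236 236 236 236 236 237]
 [236 235 236 236 237 236 236 237 236 235 238 228  48  50 141 245 236 238
  236 236 236 236 236 236 236 236 237]
 [236 236 236 236 236 236 236 237 236 236 241 156  57  68  55 249 237 236
  236 236 236 236 236 236 236 236 237]
 [236 236 236 236 236 236 236 236 236 236 246  83  68  73  57 201 238 236
  236 236 236 236 237 236 236 236 237]
 [235 236 237 236 236 236 236 237 236 236 251  33  70  75  63 186 238 237
  236 236 237 236 236 236 236 236 236]
 [236 237 236 2
[... 2110 characters left out ...]
 144 146 156 227 191]
 [177 224 169 171 170 168 162 190 140 205 211  58  96 122  98  79 170  66
  134 140 139 145 146 145 150 222 180]
 [139 198 139 148 154 161 162 192 144 204 214  57  97 121  97  60  62  62
  137 144 136 134 130 128 133 196 149]
 [121 120 106 121 124 133 137 164  92 200 211  58  96 119  96  68 112 105
  118 138 121 117 109 103  85 112 150]
 [253 121 137  93 118 103 120 150  71 182 207  57  96 122  96  68 107 102
   89 133 100  88 112 108 131 166 241]
 [239 192 248 164 178  60  85  76  75 170 205  58  96 121  96  66 103 104
   58  73  64  63 218 253 248 241 234]
 [202 223 200 190 113  63  61  63 103 181 218  67  96 121  97  81 108 111
   69  61  63  66 194 212 211 222 221]]
```

>>> {"method": "send_rows", "body": {
  "series": [
    {"ax":0,"ay":0,"az":0,"dx":0,"dy":0,"dz":0,"hand":0.5},
    {"ax":0,"ay":0,"az":0,"dx":0,"dy":0,"dz":0,"hand":0.5},
    {"ax":0,"ay":0,"az":0,"dx":0,"dy":0,"dz":0,"hand":0.5},
    {"ax":0,"ay":0,"az":0,"dx":0,"dy":0,"dz":0,"hand":0.5},
    {"ax":0,"ay":0,"az":0,"dx":0,"dy":0,"dz":0,"hand":0.5},
    {"ax":0,"ay":0,"az":0,"dx":0,"dy":0,"dz":0,"hand":0.5},
    {"ax":0,"ay":0,"az":0,"dx":0,"dy":0,"dz":0,"hand":0.5},
    {"ax":0,"ay":0,"az":0,"dx":0,"dy":0,"dz":0,"hand":0.5},
    {"ax":0,"ay":0,"az":0,"dx":0,"dy":0,"dz":0,"hand":0.5},
    {"ax":0,"ay":0,"az":0,"dx":0,"dy":0,"dz":0,"hand":0.5}
  ]
}}

```text
clock: 23.6
eef_pos: [560.9, -257.6, 330.3]
tool_rot: [3.142, 0.0, 1.767]
force: [-0.2, -0.3, 0.3]
width: 42.5
gripper_force: 0.0
```

>>> {"method": "send_rows", "body": {
  "series": [
    {"ax":0,"ay":0,"az":0,"dx":0,"dy":0,"dz":0,"hand":0.5},
    {"ax":0,"ay":0,"az":0,"dx":0,"dy":0,"dz":0,"hand":0.5},
    {"ax":0,"ay":0,"az":0,"dx":0,"dy":0,"dz":0,"hand":0.5},
    {"ax":0,"ay":0,"az":0,"dx":0,"dy":0,"dz":0,"hand":0.5},
    {"ax":0,"ay":0,"az":0,"dx":0,"dy":0,"dz":0,"hand":0.5},
    {"ax":0,"ay":0,"az":0,"dx":0,"dy":0,"dz":0,"hand":0.5},
    {"ax":0,"ay":0,"az":0,"dx":0,"dy":0,"dz":0,"hand":0.5},
    {"ax":0,"ay":0,"az":0,"dx":0,"dy":0,"dz":0,"hand":0.5},
    {"ax":0,"ay":0,"az":0,"dx":0,"dy":0,"dz":0,"hand":0.5},
    {"ax":0,"ay":0,"az":0,"dx":0,"dy":0,"dz":0,"hand":0.5}
  ]
}}

```text
clock: 24.6
eef_pos: [560.9, -257.6, 330.3]
tool_rot: [3.142, 0.0, 1.767]
force: [-0.6, 0.7, -0.1]
width: 42.7
gripper_force: 0.0
```

```bash
python3 - <<'E'
from h import *
f=[save('scene',f'z{i}.png')['pixels'].astype(int) for i in range(5)]
print([np.abs(f[i+1]-f[i])[90:230,300:420].mean().round(2) for i in range(4)],np.abs(f[4]-f[0])[90:230,300:420].mean().round(2), 'static bg',np.abs(f[4]-f[0])[300:,:300].mean().round(2))
d=save('wrist','w10.png'); g=cv2.cvtColor(d['pixels'],cv2.COLOR_RGB2GRAY)
print(g[138:170:1,236:280:2])
E
```

```text
[np.float64(2.59), np.float64(2.61), np.float64(2.6), np.float64(2.61)] 2.58 static bg 2.35
[[242 174 107  85  81  64 202 202  69  89 110 105  80 111 103  66  80 105
   84 199 227 246]
 [159 125 124 135 164 161 172 199  88  89 111 105  80 108 107  65 163 141
  121 128 115 161]
 [142 149 152 158 159 193 136 173  93  91 111 104  78 105 105  59 166 145
  145 143 128 127]
 [162 167 168 170 165 204 171 177  94  89 109 105  76 206 100  46 168 139
  144 148 147 146]
 [178 179 173 169 163 210 154 135  81  89 110 105  74 162 136  94 165 138
  142 146 149 161]
 [176 175 172 167 165 205 116 119 122  90 110 106  72 231 202 104 165 143
  144 146 148 161]
 [175 174 173 165 141 176  78  87  50  90 115 113  80 179 158 168 126 134
  145 151 150 160]
 [175 160 144 125 139 233 199 115  65  94  45  41  26 175 215 223  95  88
  120 128 138 160]
 [136 130 144 151 207 201 202 210  86  67  36  20  14 140  91  48  83 118
   68 109 111 120]
 [ 39 140 145 143 136 130 130 135  77  92  96 100  98  90  45  79 105 106
   69 101 141 110]
 [255 255 254 253 252 252 253 254 107 127 128 129 130 129  60 102 110 107
   8
[... 1268 characters left out ...]
3  64  21 248 239 239 239 239
  240 240 241 242]
 [136 139 139 137 137 136 136 137  98  50  62  58  36 246 239 239 239 239
  240 239 240 240]
 [131 131 128 140 138 137 136 135 140  42  56  47 163 243 239 239 239 240
  240 239 240 239]
 [ 91  88  83 130 127 136 135 134 189 122  62  81 255 241 239 239 240 239
  241 239 239 240]
 [ 95  90  85  85  83 140 138 135 255 237 177 199 247 240 239 239 239 239
  240 239 239 239]
 [ 94  86 138  92  90 130 129 139 243 250 253 249 241 239 239 239 239 239
  240 239 238 239]
 [ 92 141 234 108  91  89  87 128 103 245 242 241 240 239 239 239 239 239
  239 239 239 239]
 [ 85 201 229 103  92  93  94  90  65 246 241 241 240 239 239 239 239 240
  239 239 239 239]]
```

The pail is still, since the frame differences are only image noise. Both keeper flaps cover the bar, and the robot is clear of everything.

```bash
python3 -c "
from cell import finish_job
print(finish_job())"
```

```text
the job is handed in; nothing more can be done
None
```

The job is handed in at about 25 s: the pail hangs still in the twin hook with both keeper flaps shut above the bar, after a press of about 10 N (hook load peaked at about 13 N, under the 17 N stop); the hand-in returned no verdict.

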